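Put the emery stick back on its sloped rest

ROBOT

A 7-joint arm with a two-finger parallel gripper is mounted at the origin on the work surface. World frame = base frame: x ahead of the robot, y to its left, z up, the work surface at z = 0. Lengths are in mm, angles in rad, forces in N, time in s.
With the tool pointing down it reaches from about 400 to 875 mm from the base axis. Payload 4.4 kg.
Tool frame: the origin (TCP) lies at the very end of the fingers, on their centre line; the grasp point (between the pads) lies 19 mm behind it; z points along the fingers, y is the line along which they close (so a half turn about z gives the same grasp; the last joint's range is limited). The gripper opens to 85 mm and grips with 20 to 120 N. Pads are 22 mm wide; open, the fingers measure 114 mm over their backs; the gripper's body (76 mm by 85 mm) begins 54 mm behind the grasp point. The pads swing forward as they close: fully open they stand 13 mm farther back than shut.
Start: joints at [1.184, 0.628, 0.038, 1.517, -0.027, 0.996, -0.02], TCP at [204.99, -616.844, 231.313] pointing down, gripper open.
Joint ranges: [-3.06, 3.06], [-0.37, 2.12], [-1.25, 1.32], [0.18, 2.47], [-1.1, 4.24], [0.23, 1.98], [-2.94, 2.94]. Speed limits (rad/s): [2.57, 2.57, 3.14, 3.14, 3.14, 3.14, 3.14].

INTERFACE

Orientations are given as [roll, pitch, yaw] about the fixed x, y, z axes, in that order (R = Rz(yaw) Ry(pitch) Rx(roll)).
In Python, from cell import status, get_image, ctrl, models gives the robot as it stands.
- The arm moves only by the shell command python3 -m handwheel 'ROWS' [OPENING]. ROWS is JSON, a list of rows, each an object with "delta_pos": the shift along the world's x, y, z in cm, a list of three; "yaw": the turn about the world's z in rad. A call has 1 to 10 rows; each row shifts and turns the commanded pose from where the row before left it; what a row does not reach is not made up. A row lasts 1/12 s, in which the tool goes at most 41.7 mm and 7.16 degrees, less where a joint would pass 70% of its speed; a pose out of reach is approached as far as the arm can. A call is refused whole if a number of a shift passes 4.17 or a number of a turn 0.125, either way. A call with a gripper value outside its range is refused whole. OPENING is the opening, from -1 (shut) to 1 (fully open), set as the call begins (- or left out, the last holds). The fingers move at their own pace and stop on an object; the grip force is fixed at half the most. Time passes only in rows, so rows that do not move let the fingers close. It gives the time, the measured TCP pose, the force, the opening and the grip force at its end, in the units of the state.
- status.read_state(): the state, without advancing time (a new reading comes with each control period).
- get_image(name): name is "side" or "top" or "wrist"; returns a dict with "color" (420x560x3 uint8, red, green, blue), "z_map" (420x560 float32, mm along the optical axis (not along the pixel's ray), 0 where there is no reading), "fx", "fy", "cx", "cy" (pixels), "position" and "rotation" of the camera in the world; the wrist camera has in their place "hand_eye" (4x4, takes a point from camera to tool coordinates, whose origin is the TCP and whose axes are the flange's). Camera axes: x right, y up, looking along -z (the intrinsics and any distortion apply to the point x, -y, -z); pixel columns grow to the right and rows downward; lengths in mm; the calibration is good to about 2 mm. A picture is of the moment at which its call begins: read the wrist's pose just before it.
- ctrl.finish_job(): hands the job in; it is judged then, once.
Trained networks look in a picture, given as the dict that the camera call returned (one of the last four; its "shot" number tells which), for a name from the list of things; names that differ only in an ending like _2 or _b are one class to them, and where a whole thing is asked for, a point or a joint stands for the part that bears it (a point fixed in the world has none). Each returns a list of dicts, best first, with "score" (0 to 1); they miss things now and then, are a little off and sometimes report something else, mostly with a low value. They report only what shows in the picture. A call takes as long as a camera call. They do not tell look-alikes from the thing itself.
- models.boxes_of(picture, name): "rect" ([left, top, right, bottom] in pixels, round what is visible of it).
The state is a dict: "clock": time; "qpos": joint angles; "qd": joint speeds; "tau": joint torques, N m; "eef_pos": TCP position; "tool_rot": TCP orientation; "force": force on the tool from outside, world axes, zero at the start; "torque": the same for the moment, N m; "width": finger opening in mm; "gripper_force": force on a finger pad.
Only numpy, scipy, OpenCV 4.12 (cv2) and the standard library are available. Lean on these libraries where they do the work, as an engineer would, in place of code of your own. Each camera call takes 0.05 s, during which the arm holds its last target. There are 200 camera calls.

TASK

Put the black emery stick that lies loose on the jeweller's bench back on the empty sloped rest: flat in both saddles, centred along the rest, with the bare wood handle at the low end by the heel stop and the black end uphill. Set it down gently, without letting it drop, let go, and leave all the other things on the bench where they are.

Things in the scene. Friction and masses are not known exactly. Their poses are not given: they have to be found in the camera images.
- stick: The emery stick to put away, lying flat on the bench, handle roughly towards the robot: rigid wooden bar 180 x 24 x 14 mm, 35 to 65 g. Origin at its centre; x along its length, from bare brown handle end (-90 mm) to black abrasive end (+90 mm), y across the 24 mm width, z through the 14 mm thickness. A thin brass band parts the two halves.
- stick_tip (a point): Centre of the end face at the black abrasive end of that stick, 90 mm from its centre along +x.
- stick_handle (a point): Centre of the end face at the bare wood handle end of that stick, 90 mm from its centre along -x.
- rest_empty: The only empty rest of three alike: dark wood foot 140 x 66 x 12 mm fixed to the bench, two aluminium posts 10 x 22 mm in section carrying two black saddles and a heel stop. Origin: centre of the foot's underside; x points uphill (away from the robot), z up. The rests stand side by side in any order, about 120 to 195 mm between neighbouring centres, each turned a little.
- rest_empty_seat: Sloped seat of the empty rest, rising 25 degrees: x uphill along the slope, y across, z square off the slope. Origin on the seat plane midway between the saddles, 95 mm above the bench. Saddle floors lie at z = 0; between them is open air. A stick seated flat and centred has its centre at x = 0, y = 0, z = 7 mm, 5 mm short of the heel stop; it may slide down to the stop when released.
- saddle_low (a point): Lower saddle. Black saddle, 14 mm long (along the slope), 44 mm wide outside; its two cheeks stand 9 mm above its floor and leave 34 mm free between them for the 24 mm wide stick. Point: centre of its floor, 55 mm downhill of the seat's origin.
- saddle_high (a point): Upper saddle. Black saddle, 14 mm long (along the slope), 44 mm wide outside; its two cheeks stand 9 mm above its floor and leave 34 mm free between them for the 24 mm wide stick. Point: centre of its floor, 55 mm uphill of the seat's origin.
- heel_stop (a point): Black heel stop at the rest's low end, 36 mm wide, 6 mm thick, rising 14 mm above the seat plane. Point: its inner (uphill) face on the seat plane, 95 mm downhill of the seat's origin.
- stick_red: Leave alone: same stick (180 x 24 x 14 mm, origin at its centre, same axes) with red abrasive, lying on another such rest.
- stick_blue: Leave alone: same stick (180 x 24 x 14 mm, origin at its centre, same axes) with blue abrasive, lying on the third such rest.
- dish: Leave alone: brass dish, 80 mm across, 30 mm high, origin at the centre of its underside.
- flask: Leave alone: glass jar with black cap, 54 mm across, 100 mm high, origin at the centre of its underside.
- driver: Leave alone: orange screwdriver, 160 mm long, lying along its x.
- pliers: Leave alone: red-handled pliers, 165 mm long along x, 12 mm high, lying flat.
- bench_block: Leave alone: steel bench block 60 x 60 x 22 mm, origin at the centre of its underside.
- ring_box: Leave alone: blue ring box 55 x 55 x 40 mm, origin at the centre of its underside.
Mind the look-alikes: they are no part of the job. What is shaped like the stick but orange is not meant.

How it is judged:
By the outcome, as a careful person would: the job done as asked, in the order asked, and still so for the second after the job is handed in, with the robot touching nothing.
It also fails if it takes over 38 s, if anything falls off the work surface, if the arm or the gripper's body presses on something with over 40 N, if the wrist force passes 120 N, or if a joint passes its speed limit or range.

## Working session

There is one attempt and no reset: what is moved stays moved. The work goes in short steps, Python scripts to look and compute and a shell command to move; the robot and the scene stay as the last step left them, time stands still between calls to the robot, and variables do not carry over. Pictures are saved under pics/ and viewed, at most 10 in all, crops included, and the job is handed in when it is done.

```bash
mkdir -p pics; ls
python3 - <<'E'
from cell import status,get_image,models
import cv2,pickle
s=status.read_state();print(s)
for n in("top","side"):
    p=get_image(n);cv2.imwrite(f"pics/{n}1.png",p["color"][...,::-1]);pickle.dump(p,open(n+".pkl","wb"))
    print(n,p["position"],p["rotation"],p["fx"],p["cx"],p["cy"],p.keys())
    for k in("stick","rest_empty","stick_red","stick_blue"):print(k,models.boxes_of(p,k)[:3])
E
```

```text
pics
{'clock': 0.0, 'qpos': array([ 1.18420586,  0.62933147,  0.03843953,  1.51836899, -0.02700102,
        0.99634669, -0.02002974]), 'qd': array([ 6.16938331e-04,  8.47252430e-05,  1.92806702e-03,  1.77550052e-04,
        5.00950425e-05, -1.60432276e-03,  2.72034557e-05]), 'tau': array([-4.63994274e-04, -5.63406837e+01,  1.22603294e+00, -1.93447423e+01,
        1.10198051e-02,  1.06694992e-02, -7.19116233e-07]), 'eef_pos': array([ 204.78251932, -616.22300823,  230.398262  ]), 'tool_rot': array([-3.13965620e+00,  2.29677973e-05,  3.20762126e-01]), 'force': array([ 0.01982889,  0.32058225, -0.05121671]), 'torque': array([-0.03493096, -0.0205576 , -0.02564662]), 'gripper_force': 0.0, 'width': 85.4312408902459}
top [ 367.96304845  -97.69009738 1302.00636945] [ 0.15870622  0.00738008 -1.56364257] 521.8670528226435 275.89280888115246 213.46782153902475 dict_keys(['color', 'z_map', 'fx', 'fy', 'cx', 'cy', 'position', 'rotation', 'shot'])
stick [{'rect': [389.6, 243.6, 405.5, 320.9], 'score': 0.92}, {'rect': [323.3, 218.6, 343.0, 293.8], 'score': 0.89}, {'rect': [264.2, 252.8, 285.4, 329.5
[... 335 characters left out ...]
 [324.9, 218.2, 341.2, 292.0], 'score': 0.51}]
side [ 498.07757187 -760.30988421  714.38793541] [ 0.83747361  0.00190704 -0.10585258] 396.44987221597734 287.8426674178197 205.8158014264743 dict_keys(['color', 'z_map', 'fx', 'fy', 'cx', 'cy', 'position', 'rotation', 'shot'])
stick [{'rect': [176.3, 232.2, 247.7, 252.3], 'score': 0.98}, {'rect': [169.9, 348.7, 262.7, 366.1], 'score': 0.85}, {'rect': [207.8, 281.7, 291.7, 294.3], 'score': 0.8}]
rest_empty [{'rect': [265.9, 163.1, 324.2, 215.0], 'score': 0.65}, {'rect': [205.8, 280.2, 288.7, 293.3], 'score': 0.18}]
stick_red [{'rect': [266.4, 103.0, 316.3, 136.7], 'score': 0.62}]
stick_blue [{'rect': [247.8, 128.2, 308.2, 169.2], 'score': 0.92}]
```

View pics/top1.png

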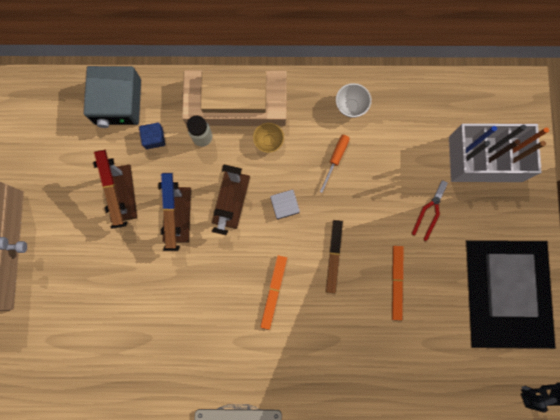

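View pics/side1.png

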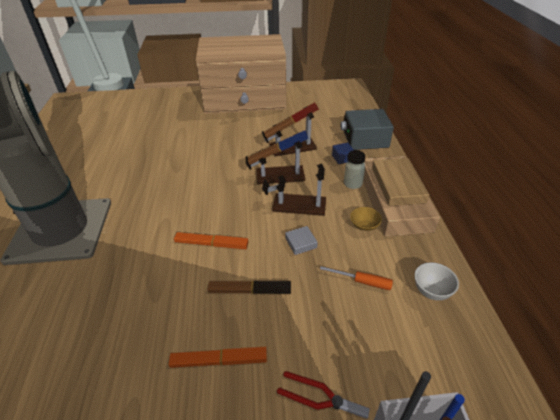

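The black stick lies at top-image (335,256), black end at (337,222) and handle end at (332,292). The empty rest is at (230,200), with its high saddle at about (231,170) and low saddle at about (221,227). The two other stick shapes are orange decoys.

```bash
cat > h.py <<'E'
import numpy as np
from scipy.spatial.transform import Rotation as R
def cloud(p,T=None):
    z=p["z_map"].astype(float);v,u=np.indices(z.shape)
    c=np.stack([(u-p["cx"])/p["fx"]*z,-(v-p["cy"])/p["fy"]*z,-z],-1)
    if T is None:
        r=np.array(p["rotation"]);M=R.from_euler("xyz",r).as_matrix() if r.size==3 else r
        w=c@M.T+p["position"]
    else: w=c@T[:3,:3].T+T[:3,3]
    w[z<=0]=np.nan
    return w
def line(P):
    m=P.mean(0);_,_,v=np.linalg.svd(P-m);d=v[0]*np.sign(v[0,0]);t=(P-m)@d
    return m,d,np.percentile(t,[0.5,99.5])
E
python3 - <<'E'
import pickle,numpy as np
from h import *
for n,b,rb in(("top",(324,216,346,296),(205,160,255,242)),("side",(200,276,296,298),(255,160,330,218))):
    p=pickle.load(open(n+".pkl","rb"));w=cloud(p)
    sub=lambda b,lo,hi:(lambda q:q[(q[:,2]>lo)&(q[:,2]<hi)])(w[b[1]:b[3],b[0]:b[2]].reshape(-1,3))
    print(n,"bench z",np.nanmedian(w[330:,100:250,2]) if n=="top" else np.nanmedian(w[300:340,200:280,2]))
    P=sub(b,9,25);m,d,t=line(P);print("stick",len(P),m.round(1),"yaw",np.arctan2(d[1],d[0]).round(3),"ends",(m+d*t[0]).round(1),(m+d*t[1]).round(1),"ztop",np.median(P[:,2]))
    for nm,lo,hi in(("foot",8,16),("low/heel",50,88),("high",105,140)):
        P=sub(rb,lo,hi)
        if len(P)>4: print(nm,len(P),"mean",P.mean(0).round(1),"min",P.min(0).round(1),"max",P.max(0).round(1))
E
```

```text
top bench z 0.5269633673003682
stick 711 [ 468.7 -229.8   14.8] yaw -0.114 ends [ 380.8 -219.7   14.5] [ 557.6 -239.9   15.2] ztop 14.839634389973298
foot 988 mean [612.8  26.4  12.2] min [527.6 -24.    8. ] max [683.1  84.2  16. ]
low/heel 327 mean [559.   40.6  66.6] min [512.3   6.3  50.1] max [659.6  67.5  87.4]
high 145 mean [660.6  17.9 120.1] min [646.1  -5.2 106.5] max [674.7  40.6 131.9]
side bench z 0.29995363643990913
stick 872 [ 469.9 -233.2   14. ] yaw -0.104 ends [ 378.8 -223.7   13.6] [ 556.5 -242.3   14.3] ztop 14.154769436333197
foot 1411 mean [593.3  80.5  11.9] min [500.4 -20.9   8. ] max [684.5 197.8  16. ]
low/heel 323 mean [559.9  54.3  65.8] min [500.8   4.1  50.3] max [661.5 162.2  88. ]
high 113 mean [659.3  13.8 119.7] min [646.3  -7.6 106.1] max [673.1  39.8 130.9]
```

```bash
python3 -m handwheel '[{"delta_pos":[2.2,3.2,0],"yaw":-0.036},{"delta_pos":[2.2,3.2,0],"yaw":-0.036},{"delta_pos":[2.2,3.2,0],"yaw":-0.036},{"delta_pos":[2.2,3.2,0],"yaw":-0.036},{"delta_pos":[2.2,3.2,0],"yaw":-0.036},{"delta_pos":[2.2,3.2,0],"yaw":-0.036},{"delta_pos":[2.2,3.2,0],"yaw":-0.036},{"delta_pos":[2.2,3.2,0],"yaw":-0.036},{"delta_pos":[2.2,3.2,0],"yaw":-0.036},{"delta_pos":[2.2,3.2,0],"yaw":-0.036}]' 1
python3 -m handwheel '[{"delta_pos":[2.2,3.2,0],"yaw":-0.036},{"delta_pos":[2.2,3.3,0],"yaw":-0.035},{"delta_pos":[0,0,0],"yaw":0},{"delta_pos":[0,0,0],"yaw":0}]'
cat > wr.py <<'E'
import sys,cv2,numpy as np
from cell import status,get_image,models
from h import *
def wrist():
    s=status.read_state();p=get_image("wrist")
    T=np.eye(4);T[:3,:3]=R.from_euler("xyz",s["tool_rot"]).as_matrix();T[:3,3]=s["eef_pos"]
    return s,p,cloud(p,T@np.array(p["hand_eye"]))
E
python3 - <<'E'
from wr import *
s,p,w=wrist();cv2.imwrite("pics/w1.png",p["color"][...,::-1]);print(s["eef_pos"],s["tool_rot"],p["hand_eye"])
q=w.reshape(-1,3);P=q[(q[:,2]>9)&(q[:,2]<25)&(abs(q[:,0]-469)<100)&(abs(q[:,1]+231)<25)]
m,d,t=line(P);print(len(P),m,np.arctan2(d[1],d[0]),m+d*t[0],m+d*t[1])
E
```

```text
clock: 1.33
eef_pos: [425.9, -295.2, 231.6]
tool_rot: [3.141, -0.001, -0.041]
force: [1.1, -1.1, -0.2]
width: 85.6
gripper_force: 0.0
clock: 1.67
eef_pos: [470.8, -228.9, 231.4]
tool_rot: [-3.141, -0.001, -0.104]
force: [-0.5, -1.1, 0.3]
width: 85.4
gripper_force: 0.0
[ 470.75604936 -228.92317387  231.35728601] [-3.14081316e+00 -6.85504493e-04 -1.03575213e-01] [[-9.57073919e-04  9.57076233e-01  2.89834725e-01  7.45979494e+01]
 [ 9.99999063e-01  6.32350507e-04  1.21402079e-03 -9.61776226e-01]
 [ 9.78633307e-04  2.89835615e-01 -9.57075942e-01 -1.42408279e+02]
 [ 0.00000000e+00  0.00000000e+00  0.00000000e+00  1.00000000e+00]]
3804 [ 476.29244456 -230.40343618   13.80381065] -0.1147742818666334 [ 381.60894619 -219.48823436   13.5609454 ] [ 558.04247365 -239.82765563   14.01350127]
```

View pics/w1.png

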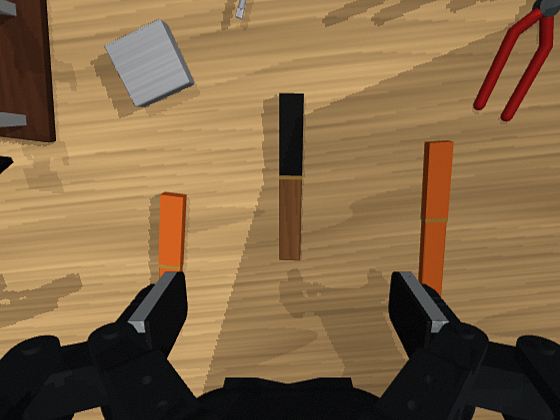

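The stick measures the same from all three cameras: centre (469.5,-230), yaw -0.113. The wrist view shows it upright between the fingers at (290,177). Now I'll descend, gripping 10 mm towards the handle.

```bash
python3 -m handwheel '[{"delta_pos":[-0.55,0.02,-3.5],"yaw":-0.01},{"delta_pos":[-0.55,0.02,-3.5],"yaw":0},{"delta_pos":[0,0,-3.5],"yaw":0},{"delta_pos":[0,0,-3.5],"yaw":0},{"delta_pos":[0,0,-3.5],"yaw":0},{"delta_pos":[0,0,-3.0],"yaw":0},{"delta_pos":[0,0,-1.5],"yaw":0},{"delta_pos":[0,0,-0.5],"yaw":0},{"delta_pos":[0,0,-0.3],"yaw":0},{"delta_pos":[0,0,0],"yaw":0}]' 1
python3 -m handwheel '[{"delta_pos":[0,0,0],"yaw":0},{"delta_pos":[0,0,0],"yaw":0},{"delta_pos":[0,0,0],"yaw":0},{"delta_pos":[0,0,0],"yaw":0},{"delta_pos":[0,0,0],"yaw":0},{"delta_pos":[0,0,0],"yaw":0},{"delta_pos":[0,0,0],"yaw":0},{"delta_pos":[0,0,0],"yaw":0}]' -1
```

```text
clock: 2.55
eef_pos: [457.7, -232.8, 3.6]
tool_rot: [3.141, -0.0, -0.122]
force: [-0.4, -0.2, 0.6]
width: 85.4
gripper_force: 0.0
clock: 3.22
eef_pos: [458.4, -231.6, 4.1]
tool_rot: [3.141, -0.001, -0.12]
force: [-1.3, 0.7, 6.9]
width: 22.2
gripper_force: 59.5
```

```bash
python3 -m handwheel '[{"delta_pos":[0,0,2],"yaw":0},{"delta_pos":[0,0,3.5],"yaw":0},{"delta_pos":[0,0,3.5],"yaw":0},{"delta_pos":[0,1,3.5],"yaw":0},{"delta_pos":[0,2,3.5],"yaw":-0.01},{"delta_pos":[0.2,2.5,3],"yaw":-0.02},{"delta_pos":[0.3,2.5,2.5],"yaw":-0.02},{"delta_pos":[0.3,2.5,2],"yaw":-0.02},{"delta_pos":[0.3,3,1],"yaw":-0.02},{"delta_pos":[0.3,3,0],"yaw":-0.01}]'
python3 -m handwheel '[{"delta_pos":[0,3,0],"yaw":0},{"delta_pos":[0,3,0],"yaw":0},{"delta_pos":[0,2.5,0],"yaw":0},{"delta_pos":[0,1,0],"yaw":0},{"delta_pos":[0,0,0],"yaw":0},{"delta_pos":[0,0,0],"yaw":0},{"delta_pos":[0,0,0],"yaw":0}]'
python3 - <<'E'
from wr import *
import pickle
s,p,w=wrist();cv2.imwrite("pics/w2.png",p["color"][...,::-1]);pickle.dump((s,p,w),open("w2.pkl","wb"));print(s["eef_pos"],s["tool_rot"])
for n,p2,w2 in(("wrist",p,w),)+tuple((n,q,cloud(q)) for n in("top","side") for q in[get_image(n)]):
    q=w2.reshape(-1,3);q=q[(abs(q[:,0]-660)<25)&(abs(q[:,1]-17)<32)&(q[:,2]>105)&(q[:,2]<135)]
    if len(q):print(n,"high",len(q),q.mean(0),q.min(0),q.max(0))
    q=w2.reshape(-1,3);q=q[(abs(q[:,0]-560)<15)&(abs(q[:,1]-40)<32)&(q[:,2]>60)&(q[:,2]<90)]
    if len(q):print(n,"low",len(q),q.mean(0),q.min(0),q.max(0))
E
```

```text
clock: 4.05
eef_pos: [473.3, -65.5, 251.1]
tool_rot: [-3.141, -0.006, -0.222]
force: [1.1, 0.4, -1.5]
width: 21.9
gripper_force: 59.0
clock: 4.63
eef_pos: [471.9, 26.6, 248.3]
tool_rot: [3.14, -0.0, -0.223]
force: [-0.3, 0.0, -0.5]
width: 22.3
gripper_force: 59.0
[471.93931359  26.59932526 248.33625973] [ 3.14044333e+00 -2.45078266e-04 -2.22540946e-01]
wrist low 653 [565.15776295  49.85542033  71.88420282] [547.01679628  36.93522149  60.06553767] [574.9666078   63.78690059  83.23580614]
top high 145 [660.5523234   17.94309876 120.23356062] [646.10728582  -5.49426643 105.42598189] [674.71379537  40.9533408  132.96701143]
top low 1 [561.47145648  18.18043286  65.36689071] [561.47145648  18.18043286  65.36689071] [561.47145648  18.18043286  65.36689071]
side high 111 [659.20816117  13.41386132 119.66549441] [646.66921172  -7.5065835  107.32534711] [672.76861552  40.23973924 129.07096101]
side low 112 [562.03758081  35.767318    73.22283076] [545.15387088  13.70870406  60.03507333] [573.57340964  61.63878392  84.06930903]
```

View pics/w2.png

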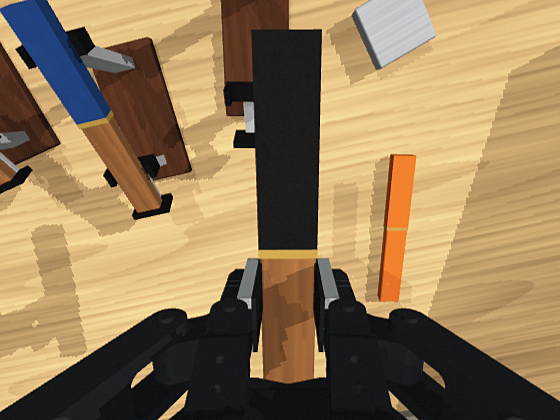

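The stick is held squarely, with the brass band at (288,254), but it hides the rest. I'll fit the rest model to the first, unobstructed clouds and measure the held stick from this one.

Run:
```python
import pickle
from h import *
from scipy.optimize import least_squares
c,s_=np.cos(np.radians(25)),np.sin(np.radians(25))
B=[]
for x in(-55,55):
    B+=[((x,0,-3),(7,22,3)),((x,19.5,4.5),(7,2.5,4.5)),((x,-19.5,4.5),(7,2.5,4.5))]
B+=[((-98,0,4),(3,18,10))]
def sdf(q,b):
    d=np.abs(q-np.array(b[0]))-np.array(b[1])
    return np.linalg.norm(np.maximum(d,0),axis=1)+np.minimum(d.max(1),0)
def tos(P,v):
    y=v[2];M=np.array([[np.cos(y),-np.sin(y),0],[np.sin(y),np.cos(y),0],[0,0,1]])@np.array([[c,0,-s_],[0,1,0],[s_,0,c]])
    return (P-np.array([v[0],v[1],95+v[3]]))@M
C={n:cloud(pickle.load(open(n+".pkl","rb"))).reshape(-1,3) for n in("top","side")}
for names in(("top",),("side",),("top","side")):
    A=np.vstack([C[n] for n in names]);A=A[np.isfinite(A).all(1)]
    v=np.array([611,28,-.22,0.])
    for tol in(15,6,6):
        q=tos(A,v);m=(q[:,2]>-6)&(q[:,2]<20)&(np.abs(q[:,1])<30)&(q[:,0]>-108)&(q[:,0]<70)&(A[:,2]>40)
        f=lambda v:np.min([np.abs(sdf(tos(A[m],v),b)) for b in B],0)
        r=least_squares(f,v,loss="soft_l1",f_scale=1.5,x_scale=[1,1,.02,1]);v=r.x
    print(names,m.sum(),v.round(3),"med",np.median(f(v)))
    P=A[(A[:,2]>9)&(A[:,2]<15)];d=tos(P,v);P=P[(abs(d[:,1])<45)&(abs(P[:,0]-v[0])<90)]
    import cv2;print("foot rect",cv2.minAreaRect(P[:,:2].astype(np.float32)))
s,p,w=pickle.load(open("w2.pkl","rb"))
q=w[30:245,255:318].reshape(-1,3);q=q[(q[:,2]>235)];m,d,t=line(q)
print("stick",len(q),m,"yaw",np.arctan2(d[1],d[0]),"pitch",np.arcsin(d[2]),"tip",m+d*t[1])
# brass band row centre
print("band",np.nanmedian(w[252:257,270:308].reshape(-1,3),0),s["eef_pos"])
```

```text
('top',) 329 [ 6.09998e+02  2.93790e+01 -2.31000e-01  4.40800e+00] med 0.9626848935667383
foot rect ((610.991943359375, 28.99024772644043), (66.56121826171875, 138.5970458984375), 77.4073715209961)
('side',) 292 [ 6.10577e+02  2.77590e+01 -2.29000e-01  4.49000e-01] med 0.684747011870174
foot rect ((609.8043212890625, 26.933517456054688), (70.49622344970703, 140.09078979492188), 77.81256103515625)
('top', 'side') 646 [ 6.10663e+02  2.81550e+01 -2.26000e-01  1.04300e+00] med 0.9937109497433994
foot rect ((609.8711547851562, 27.059009552001953), (70.88634490966797, 140.00340270996094), 77.535888671875)
stick 13319 [533.6110638   14.36230727 258.10904317] yaw -0.21668627971252905 pitch -0.001548862975687161 tip [569.6930182    6.41913345 258.05181894]
band [487.73027537  23.9772807  258.30541822] [471.93931359  26.59932526 248.33625973]
```

Rest seat origin is (610.5, 28.3), yaw about -0.224. The final TCP should be about (598.7, 30.5, 94), and the high saddle should make first contact near TCP z = 125, after which the stick pivots in the pads. First I'll move over the rest.

```bash
python3 -m handwheel '[{"delta_pos":[2,0.1,0],"yaw":0},{"delta_pos":[3,0.1,0],"yaw":0},{"delta_pos":[3,0.1,0],"yaw":0},{"delta_pos":[2.7,0.1,-1],"yaw":0},{"delta_pos":[1.5,0,-2],"yaw":0},{"delta_pos":[0.5,0,-2.5],"yaw":0},{"delta_pos":[0,0,-2],"yaw":0},{"delta_pos":[0,0,-1.5],"yaw":0},{"delta_pos":[0,0,-1],"yaw":0},{"delta_pos":[0,0,0],"yaw":0}]'
python3 -m handwheel '[{"delta_pos":[0,0,0],"yaw":0},{"delta_pos":[0,0,0],"yaw":0},{"delta_pos":[0,0,0],"yaw":0}]'
python3 - <<'E'
from wr import *
s,p,w=wrist();a=p["color"]
t=get_image("top")["color"][130:290,120:320];d=get_image("side")["color"][90:250,200:400]
big=np.hstack([cv2.resize(t,None,fx=2,fy=2.5),cv2.resize(d,None,fx=2,fy=2.5)]);cv2.imwrite("pics/c3.png",big[...,::-1]);print(s["eef_pos"],s["tool_rot"])
cv2.imwrite("pics/w3.png",a[...,::-1])
E
```

```text
clock: 5.62
eef_pos: [597.4, 31.4, 146.0]
tool_rot: [3.14, 0.004, -0.222]
force: [-0.7, 0.7, -1.0]
width: 22.4
gripper_force: 59.0
clock: 5.87
eef_pos: [599.9, 32.4, 149.6]
tool_rot: [-3.141, -0.002, -0.22]
force: [0.2, 0.5, -1.0]
width: 22.1
gripper_force: 59.0
[599.88967261  32.41085563 149.64750429] [-3.14091411e+00 -2.37401360e-03 -2.20464143e-01]
```

View pics/w3.png

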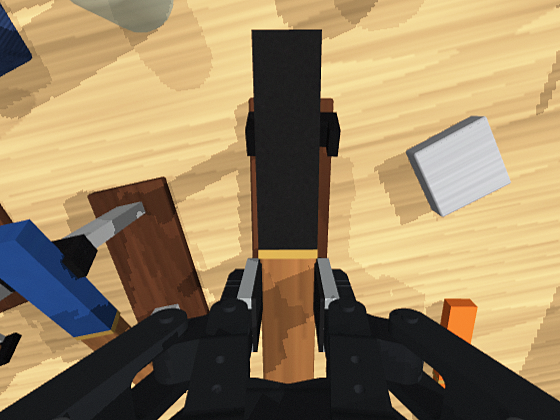

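View pics/c3.png

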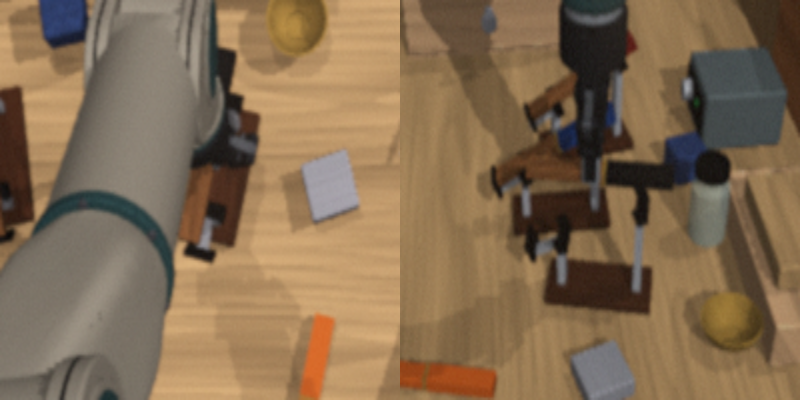

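The wrist view shows both cheek edges of the high saddle, at columns 246 and 339 on row 130, with the stick between 254 and 322. I'll measure the lateral error directly in that one camera.

Run:
```python
from wr import *
s,p,w=wrist();y=-.224;o=s["eef_pos"]
def ab(q): d=q-o; return np.c_[d[:,0]*np.cos(y)+d[:,1]*np.sin(y),-d[:,0]*np.sin(y)+d[:,1]*np.cos(y),q[:,2]]
q=ab(w[60:300,200:380].reshape(-1,3))
S=q[(q[:,2]>100)&(q[:,2]<135)&(q[:,0]>40)];print("saddle",len(S),np.percentile(S,[1,50,99],axis=0).round(1))
q=ab(w[20:250,240:335].reshape(-1,3));K=q[(q[:,2]>152)&(q[:,0]>20)]
print("stick",np.percentile(K,[1,50,99],axis=0).round(1))
for lo in(20,40,60,80):
    k=K[abs(K[:,0]-lo)<5];print(lo,np.percentile(k[:,1],[1,99]),k[:,1].mean())
```

```text
saddle 1163 [[ 52.7 -22.7 112.4]
 [ 63.4 -17.1 123.8]
 [ 72.7  21.1 129.5]]
stick [[ 21.  -10.2 157.6]
 [ 65.5   1.7 159. ]
 [ 99.8  13.7 160.5]]
20 [-10.42499996  13.46302548] 1.3713220516925368
40 [-10.28312758  13.50203556] 1.6250175786278598
60 [-10.17921434  13.77707665] 1.756485786042146
80 [-10.07793378  13.86843822] 1.91857509191209
```

```bash
python3 -m handwheel '[{"delta_pos":[0.1,-0.27,-0.5],"yaw":0},{"delta_pos":[0,0,-0.5],"yaw":0},{"delta_pos":[0,0,-0.5],"yaw":0},{"delta_pos":[0,0,-0.5],"yaw":0},{"delta_pos":[0,0,-0.2],"yaw":0},{"delta_pos":[0,0,0],"yaw":0},{"delta_pos":[0,0,0],"yaw":0}]'
python3 -m handwheel '[{"delta_pos":[0,0,-0.2],"yaw":0},{"delta_pos":[0,0,-0.2],"yaw":0},{"delta_pos":[0,0,-0.2],"yaw":0},{"delta_pos":[0,0,0],"yaw":0},{"delta_pos":[0,0,0],"yaw":0}]'
python3 -m handwheel '[{"delta_pos":[0,0,-0.2],"yaw":0},{"delta_pos":[0,0,-0.2],"yaw":0},{"delta_pos":[0,0,-0.2],"yaw":0},{"delta_pos":[0,0,0],"yaw":0},{"delta_pos":[0,0,0],"yaw":0}]'
```

```text
clock: 6.65
eef_pos: [599.9, 29.9, 126.1]
tool_rot: [3.141, 0.0, -0.22]
force: [0.8, -0.8, 0.1]
width: 22.3
gripper_force: 59.0
clock: 7.07
eef_pos: [600.6, 30.4, 121.3]
tool_rot: [-3.141, -0.002, -0.22]
force: [-2.5, 1.4, 6.4]
width: 22.2
gripper_force: 60.0
clock: 7.48
eef_pos: [601.3, 30.3, 115.4]
tool_rot: [-3.14, -0.003, -0.22]
force: [-1.2, 0.4, 5.2]
width: 22.4
gripper_force: 60.2
```

```bash
python3 -m handwheel '[{"delta_pos":[0,0,-0.2],"yaw":0},{"delta_pos":[0,0,-0.2],"yaw":0},{"delta_pos":[0,0,-0.2],"yaw":0},{"delta_pos":[0,0,-0.2],"yaw":0},{"delta_pos":[0,0,-0.2],"yaw":0},{"delta_pos":[0,0,-0.2],"yaw":0},{"delta_pos":[0,0,0],"yaw":0},{"delta_pos":[0,0,0],"yaw":0}]'
cat > tilt.py <<'E'
from wr import *
s,p,w=wrist();y=-.224;o=s["eef_pos"]
d=w-o;q=np.stack([d[...,0]*np.cos(y)+d[...,1]*np.sin(y),-d[...,0]*np.sin(y)+d[...,1]*np.cos(y),w[...,2]],-1)
m=(abs(q[...,1])<8)&(q[...,0]>20)&(q[...,0]<110)&(q[...,2]>o[2]+10)
K=q[m];f=np.polyfit(K[:,0],K[:,2],1);r=K[:,2]-np.polyval(f,K[:,0])
K=K[abs(r)<3];f=np.polyfit(K[:,0],K[:,2],1)
k=q[(abs(q[...,2]-np.polyval(f,q[...,0]))<3)&(abs(q[...,1])<18)&(q[...,0]>20)]
g=np.polyfit(k[:,0],k[:,1],1)
print("tilt deg",np.degrees(np.arctan(f[0])),"tip x",np.percentile(K[:,0],99.5),"top at x=0",f[1],"TCP",o,"lateral",np.percentile(k[:,1],[1,99]),"yaw rel",g[0],"F",s["force"])
cv2.imwrite("pics/w_%d.png"%(s["clock"]*100),p["color"][...,::-1])
E
python3 tilt.py
```

```text
clock: 8.15
eef_pos: [600.7, 30.1, 103.3]
tool_rot: [-3.141, -0.002, -0.22]
force: [-1.7, -0.0, 5.5]
width: 22.1
gripper_force: 60.3
tilt deg 18.737220165047155 tip x 98.56771278016366 top at x=0 113.01790485100979 TCP [600.73873885  30.0647795  103.30145006] lateral [-10.3145366  13.5999921] yaw rel 0.00490783094005743 F [-1.68962476 -0.04249895  5.47202767]
```

```bash
python3 -m handwheel '[{"delta_pos":[0,0,-0.2],"yaw":0},{"delta_pos":[0,0,-0.2],"yaw":0},{"delta_pos":[0,0,-0.2],"yaw":0},{"delta_pos":[0,0,-0.1],"yaw":0},{"delta_pos":[0,0,0],"yaw":0},{"delta_pos":[0,0,0],"yaw":0}]'
python3 tilt.py
python3 -m handwheel '[{"delta_pos":[0,0,-0.1],"yaw":0},{"delta_pos":[0,0,0],"yaw":0},{"delta_pos":[0,0,0],"yaw":0}]'
python3 -m handwheel '[{"delta_pos":[0,0,-0.1],"yaw":0},{"delta_pos":[0,0,0],"yaw":0},{"delta_pos":[0,0,0],"yaw":0}]'
python3 tilt.py
```

```text
clock: 8.7
eef_pos: [600.7, 30.4, 96.3]
tool_rot: [-3.141, -0.002, -0.22]
force: [-1.2, 1.4, 6.4]
width: 22.3
gripper_force: 60.0
tilt deg 24.647618456675144 tip x 96.50583464636709 top at x=0 105.73042259941037 TCP [600.71305782  30.37256495  96.29907658] lateral [-10.58412129  13.32667534] yaw rel 0.0006723653614573588 F [-1.22027881  1.35201636  6.38854503]
clock: 9.0
eef_pos: [600.8, 30.4, 96.1]
tool_rot: [-3.14, -0.002, -0.22]
force: [-3.9, 0.9, 10.9]
width: 21.9
gripper_force: 60.7
clock: 9.25
eef_pos: [600.8, 30.3, 96.0]
tool_rot: [-3.14, -0.002, -0.22]
force: [-5.5, 0.4, 17.4]
width: 22.0
gripper_force: 61.5
tilt deg 24.835777997820227 tip x 96.41419760371824 top at x=0 105.54064248696463 TCP [600.78250964  30.33953591  95.99949436] lateral [-10.59115108  13.32233215] yaw rel 0.0006264633425073497 F [-5.51257318  0.38519897 17.40272889]
```

The force has risen with the tilt at 24.8°, so the stick is seated in both saddles. I'll take the press off and release with a small opening.

```bash
python3 -m handwheel '[{"delta_pos":[0,0,0.2],"yaw":0},{"delta_pos":[0,0,0],"yaw":0},{"delta_pos":[0,0,0],"yaw":0}]'
python3 -m handwheel '[{"delta_pos":[0,0,0],"yaw":0},{"delta_pos":[0,0,0],"yaw":0},{"delta_pos":[0,0,0],"yaw":0},{"delta_pos":[0,0,0],"yaw":0},{"delta_pos":[0,0,0],"yaw":0},{"delta_pos":[0,0,0],"yaw":0}]' 0.0
python3 tilt.py; ls pics
```

```text
clock: 9.55
eef_pos: [600.7, 30.4, 96.3]
tool_rot: [-3.141, -0.002, -0.22]
force: [-2.4, 1.1, 6.3]
width: 22.2
gripper_force: 60.2
clock: 10.05
eef_pos: [599.9, 29.8, 95.1]
tool_rot: [3.141, 0.0, -0.22]
force: [0.6, -0.1, -1.1]
width: 42.9
gripper_force: 0.0
tilt deg 24.89482408371397 tip x 96.69964350254364 top at x=0 105.1872560575018 TCP [599.90933888  29.79503794  95.092673  ] lateral [-9.79714904 14.08848858] yaw rel 0.0024815089936280153 F [ 0.60626513 -0.08990955 -1.13541091]
c3.png
side1.png
top1.png
w1.png
w2.png
w3.png
w_1005.png
w_815.png
w_869.png
w_925.png
```

Stick released and it stayed put. Now I'll retract straight up and check.

```bash
python3 -m handwheel '[{"delta_pos":[0,0,0.5],"yaw":0},{"delta_pos":[0,0,1],"yaw":0},{"delta_pos":[0,0,2],"yaw":0},{"delta_pos":[0,0,3],"yaw":0},{"delta_pos":[0,0,3],"yaw":0},{"delta_pos":[0,0,3],"yaw":0},{"delta_pos":[-2,0,3],"yaw":0},{"delta_pos":[-3,0,1],"yaw":0},{"delta_pos":[-3,0,0],"yaw":0},{"delta_pos":[-3,0,0],"yaw":0}]'
python3 -m handwheel '[{"delta_pos":[-3,0,0],"yaw":0},{"delta_pos":[-3,0,0],"yaw":0},{"delta_pos":[0,0,0],"yaw":0},{"delta_pos":[0,0,0],"yaw":0},{"delta_pos":[0,0,0],"yaw":0},{"delta_pos":[0,0,0],"yaw":0}]'
python3 - <<'E'
from wr import *
s,p,w=wrist();b=get_image("side")["color"][60:320,150:450]
cv2.imwrite("pics/fin.png",np.hstack([cv2.resize(p["color"],(400,300)),cv2.resize(b,(400,347))[:300]])[...,::-1])
c,n=np.cos(np.radians(25)),np.sin(np.radians(25));y=-.224
M=np.array([[np.cos(y),-np.sin(y),0],[np.sin(y),np.cos(y),0],[0,0,1]])@np.array([[c,0,-n],[0,1,0],[n,0,c]])
for nm,W in(("wrist",w),("top",cloud(get_image("top")))):
    q=(W.reshape(-1,3)-[611.5,27.5,95])@M
    k=q[(abs(q[:,2]-14)<4)&(abs(q[:,1])<16)&(abs(q[:,0])<110)]
    if len(k)>20:print(nm,len(k),np.percentile(k,[1,50,99],axis=0).round(1),"dz/dx",np.polyfit(k[:,0],k[:,2],1)[0],"dy/dx",np.polyfit(k[:,0],k[:,1],1)[0])
E
```

```text
clock: 10.93
eef_pos: [489.5, 29.8, 262.3]
tool_rot: [-3.14, -0.003, -0.22]
force: [0.2, 1.1, -0.5]
width: 42.9
gripper_force: 0.0
clock: 11.43
eef_pos: [431.6, 29.9, 260.9]
tool_rot: [-3.141, -0.002, -0.22]
force: [0.5, 0.9, 0.2]
width: 42.9
gripper_force: 0.0
wrist 2599 [[-100.4  -13.    11. ]
 [ -49.     1.1   13.7]
 [ -18.    13.4   15.5]] dz/dx 0.0026452052798748163 dy/dx 0.01706816715613066
top 724 [[-98.2 -11.4  10.4]
 [ 11.8   0.8  14.4]
 [ 98.8  13.6  17.8]] dz/dx 0.0010029197766711353 dy/dx 0.018927026869868028
```

View pics/fin.png

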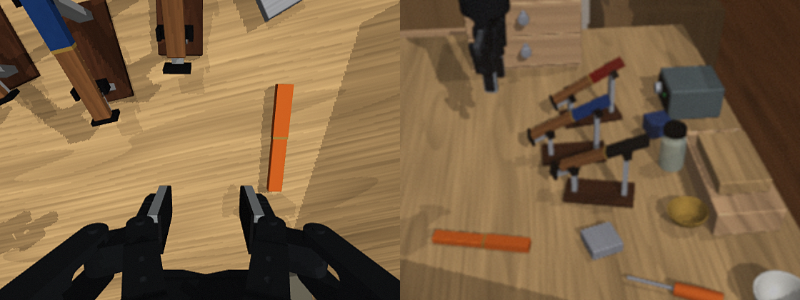

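The stick is flat and inside the cheeks, but the top-camera tip reading (+98) hints it sits uphill of centre. I'll check the axial position.

Run:
```python
from wr import *
c,n=np.cos(np.radians(25)),np.sin(np.radians(25));y=-.224
M=np.array([[np.cos(y),-np.sin(y),0],[np.sin(y),np.cos(y),0],[0,0,1]])@np.array([[c,0,-n],[0,1,0],[n,0,c]])
s,p,w=wrist();pt=get_image("top");ps=get_image("side")
for nm,P,W in(("wrist",p,w),("top",pt,cloud(pt)),("side",ps,cloud(ps))):
    q=(W-[611.5,27.5,95])@M
    m=(abs(q[...,1]-1)<7)&(abs(q[...,0])<125)&(q[...,2]>-12)&(q[...,2]<24)
    k=q[m];col=P["color"][m];o=np.argsort(k[:,0]);k=k[o];col=col[o]
    print(nm,len(k))
    for a in range(-112,116,4):
        i=(k[:,0]>=a)&(k[:,0]<a+4)
        if i.any() and (a<-72 or a>80 or abs(a)<18):print(a,i.sum(),np.median(k[i,2]).round(1),np.median(col[i],0).astype(int))
a=p["color"][0:180,60:320];cv2.imwrite("pics/heel.png",cv2.resize(a,None,fx=3,fy=3,interpolation=2)[...,::-1])
```

```text
wrist 1678
-104 14 13.7 [0 0 1]
-100 62 13.5 [11 11 12]
-96 185 1.6 [13 13 13]
-92 66 -5.4 [119 120 121]
-88 2 -4.4 [107 109 107]
-84 10 13.2 [77 51 29]
-80 70 13.9 [112  70  38]
-76 72 13.6 [111  71  39]
top 496
-104 2 12.3 [103  84  63]
-100 4 13.6 [46 40 33]
-96 21 1.6 [46 44 43]
-92 9 -5.7 [125 122 125]
-88 4 -2.9 [127 119 117]
-80 9 13.9 [120  88  64]
-76 12 15.0 [122  78  47]
-16 7 15.2 [122  77  46]
-12 12 14.1 [116  74  45]
-8 11 14.6 [120  77  46]
-4 10 14.1 [117  75  45]
0 7 14.5 [118  76  46]
4 10 15.1 [119  75  46]
8 10 14.7 [118  75  45]
12 12 17.6 [137  98  51]
16 12 13.5 [112  86  44]
84 11 15.3 [36 30 25]
88 11 15.5 [36 29 25]
92 9 15.0 [36 29 24]
96 16 14.4 [37 30 26]
100 2 12.5 [65 51 38]
side 256
-104 2 15.2 [45 34 23]
-100 16 5.6 [30 24 17]
-96 10 0.3 [39 37 35]
-92 4 -5.1 [91 90 92]
-88 2 -6.4 [104  99  96]
-84 2 5.1 [76 60 49]
-80 6 13.1 [79 52 31]
-76 6 14.2 [89 56 33]
-16 5 14.6 [88 58 33]
-12 4 14.7 [84 54 32]
-8 5 14.1 [86 57 36]
-4 5 14.9 [85 55 33]
0 4 15.1 [84 56 37]
4 5 14.3 [84 54 32]
8 6 14.6 [84 58 31]
12 5 14.2 [98 73 36]
16 3 14.7 [67 52 29]
84 5 15.3 [29 24 18]
88 5 15.3 [30 27 23]
92 4 14.8 [28 23 20]
96 10 10.3 [28 26 21]
```

View pics/heel.png

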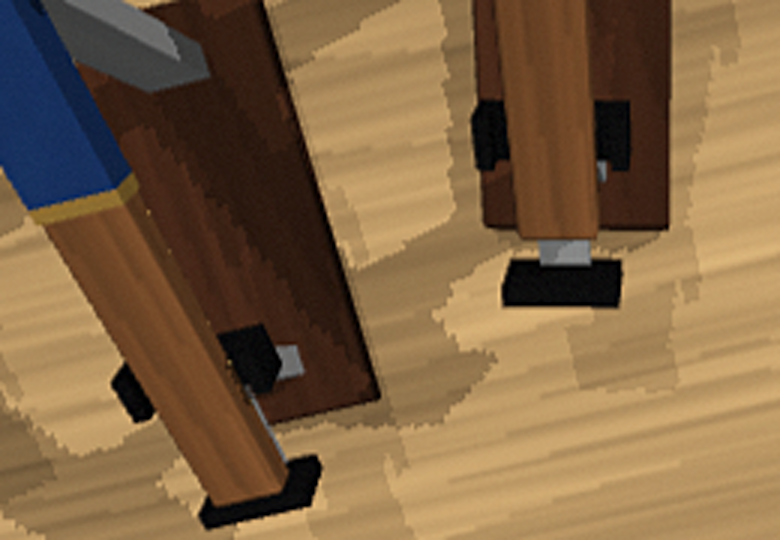

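The handle-to-heel gap is about 13–14 mm, so the stick sits about 8.5 mm uphill of centre (wanted gap 5 mm). I'll go back down, re-grip, and slide it down the slope.

```bash
python3 -m handwheel '[{"delta_pos":[3,0,0],"yaw":0},{"delta_pos":[3,0,0],"yaw":0},{"delta_pos":[3,0,0],"yaw":0},{"delta_pos":[3,0,0],"yaw":0},{"delta_pos":[3,0,-1],"yaw":0},{"delta_pos":[2,0,-3],"yaw":0},{"delta_pos":[0,0,0],"yaw":0},{"delta_pos":[0,0,-3],"yaw":0},{"delta_pos":[0,0,-3],"yaw":0},{"delta_pos":[0,0,0],"yaw":0}]'
python3 -m handwheel '[{"delta_pos":[0,0,0],"yaw":0},{"delta_pos":[0,0,0],"yaw":0},{"delta_pos":[0,0,-2],"yaw":0},{"delta_pos":[0,0,-2],"yaw":0},{"delta_pos":[0,0,-1],"yaw":0},{"delta_pos":[0,0,-1],"yaw":0},{"delta_pos":[0,0,-0.5],"yaw":0},{"delta_pos":[0,0,0],"yaw":0},{"delta_pos":[0,0,0],"yaw":0},{"delta_pos":[0,0,0],"yaw":0}]'
python3 tilt.py
```

```text
clock: 12.57
eef_pos: [595.6, 29.8, 155.1]
tool_rot: [3.138, 0.011, -0.22]
force: [-1.6, -1.0, 0.0]
width: 42.8
gripper_force: 0.0
clock: 13.4
eef_pos: [600.7, 29.9, 96.2]
tool_rot: [-3.141, -0.002, -0.22]
force: [-0.6, -0.6, -0.2]
width: 42.9
gripper_force: 0.0
tilt deg 24.871309802775674 tip x 96.14821253765449 top at x=0 105.5560461106982 TCP [600.7041579   29.87579762  96.21721898] lateral [-10.06305583  13.85857244] yaw rel 0.0031193498753216147 F [-0.56021886 -0.59411528 -0.17729144]
```

```bash
python3 -m handwheel '[{"delta_pos":[0,0,0],"yaw":0},{"delta_pos":[0,0,0],"yaw":0},{"delta_pos":[0,0,0],"yaw":0},{"delta_pos":[0,0,0],"yaw":0},{"delta_pos":[0,0,0],"yaw":0},{"delta_pos":[0,0,0],"yaw":0}]' -1
python3 -m handwheel '[{"delta_pos":[-0.19,0.04,-0.08],"yaw":0},{"delta_pos":[-0.19,0.04,-0.09],"yaw":0},{"delta_pos":[-0.19,0.04,-0.09],"yaw":0},{"delta_pos":[-0.18,0.04,-0.09],"yaw":0},{"delta_pos":[0,0,0],"yaw":0},{"delta_pos":[0,0,0],"yaw":0},{"delta_pos":[0,0,0],"yaw":0}]'
python3 tilt.py
```

```text
clock: 13.95
eef_pos: [600.4, 29.9, 96.2]
tool_rot: [-3.141, -0.001, -0.22]
force: [-1.8, -0.3, 5.7]
width: 22.2
gripper_force: 59.3
clock: 14.53
eef_pos: [593.3, 31.6, 92.8]
tool_rot: [-3.141, -0.002, -0.22]
force: [-0.5, 0.1, 5.5]
width: 22.2
gripper_force: 59.4
tilt deg 24.86477598842961 tip x 96.48564032475431 top at x=0 102.02143550321554 TCP [593.34833893  31.57455172  92.79395212] lateral [-10.417804    13.49595188] yaw rel 0.0036470634176916537 F [-0.48941878  0.1026416   5.54699362]
```

```bash
python3 -m handwheel '[{"delta_pos":[0,0,0],"yaw":0},{"delta_pos":[0,0,0],"yaw":0},{"delta_pos":[0,0,0],"yaw":0},{"delta_pos":[0,0,0],"yaw":0},{"delta_pos":[0,0,0],"yaw":0},{"delta_pos":[0,0,0],"yaw":0}]' 0.0
python3 -m handwheel '[{"delta_pos":[0,0,0.5],"yaw":0},{"delta_pos":[0,0,1],"yaw":0},{"delta_pos":[0,0,2],"yaw":0},{"delta_pos":[0,0,3],"yaw":0},{"delta_pos":[0,0,3],"yaw":0},{"delta_pos":[0,0,3],"yaw":0},{"delta_pos":[-2,0,3],"yaw":0},{"delta_pos":[-3,0,1],"yaw":0},{"delta_pos":[-3,0,0],"yaw":0},{"delta_pos":[-3,0,0],"yaw":0}]'
python3 -m handwheel '[{"delta_pos":[-3,0,0],"yaw":0},{"delta_pos":[-3,0,0],"yaw":0},{"delta_pos":[0,0,0],"yaw":0},{"delta_pos":[0,0,0],"yaw":0},{"delta_pos":[0,0,0],"yaw":0},{"delta_pos":[0,0,0],"yaw":0}]'
python3 - <<'E'
from wr import *
c,n=np.cos(np.radians(25)),np.sin(np.radians(25));y=-.224
M=np.array([[np.cos(y),-np.sin(y),0],[np.sin(y),np.cos(y),0],[0,0,1]])@np.array([[c,0,-n],[0,1,0],[n,0,c]])
s,p,w=wrist();pt=get_image("top")
for nm,P,W in(("wrist",p,w),("top",pt,cloud(pt))):
    q=(W-[611.5,27.5,95])@M
    m=(abs(q[...,1]-1)<7)&(abs(q[...,0])<125)&(q[...,2]>-12)&(q[...,2]<24)
    k=q[m];col=P["color"][m]
    for a in range(-104,116,2):
        i=(k[:,0]>=a)&(k[:,0]<a+2)
        if i.any() and (a<-78 or a>80):print(nm,a,i.sum(),np.median(k[i,2]).round(1),np.median(col[i],0).astype(int))
a=p["color"][0:150,110:310];b=get_image("side")["color"][80:230,220:370]
cv2.imwrite("pics/heel2.png",np.hstack([cv2.resize(a,(480,360)),cv2.resize(b,(320,360))])[...,::-1])
E
```

```text
clock: 15.08
eef_pos: [592.4, 31.4, 91.6]
tool_rot: [3.141, 0.0, -0.22]
force: [0.3, -0.9, -0.4]
width: 42.7
gripper_force: 0.0
clock: 15.92
eef_pos: [481.9, 31.4, 258.7]
tool_rot: [-3.14, -0.003, -0.22]
force: [0.4, -0.5, 0.1]
width: 42.8
gripper_force: 0.0
clock: 16.42
eef_pos: [424.1, 31.5, 257.4]
tool_rot: [-3.141, -0.002, -0.22]
force: [0.5, 0.1, 1.0]
width: 42.8
gripper_force: 0.0
wrist -102 29 13.7 [23 20 16]
wrist -100 29 13.8 [11 11 12]
wrist -98 32 13.8 [12 12 12]
wrist -96 121 7.2 [9 8 9]
wrist -90 14 13.1 [63 40 23]
wrist -88 34 13.9 [112  72  39]
wrist -86 34 13.4 [110  70  39]
wrist -84 34 13.7 [110  70  38]
wrist -82 38 13.9 [110  69  38]
wrist -80 37 13.5 [110  70  38]
top -102 2 13.7 [121  96  69]
top -100 3 16.3 [87 73 55]
top -98 6 14.4 [37 30 25]
top -96 12 7.3 [29 24 20]
top -94 5 5.0 [34 29 25]
top -90 2 12.2 [76 50 31]
top -88 4 10.9 [116  75  45]
top -86 4 13.3 [117  75  44]
top -84 4 14.1 [124  79  48]
top -82 7 13.9 [122  78  47]
top -80 3 13.9 [123  78  48]
top 82 5 11.3 [36 28 25]
top 84 5 16.3 [36 30 26]
top 86 5 12.9 [33 28 23]
top 88 5 16.1 [35 30 26]
top 90 11 11.9 [44 36 29]
```

View pics/heel2.png

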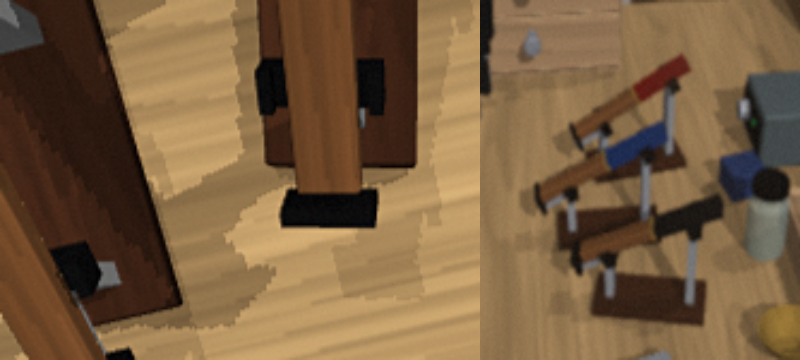

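The handle end now sits at -90 mm and the tip at +91 mm, so the stick is centred. It lies flat in both saddles with the handle by the stop and the gripper clear.

```bash
python3 -c "
from cell import ctrl;print(ctrl.finish_job())"
```

```text
the job is handed in; nothing more can be done
None
```

The black emery stick is back on the empty rest, flat in both saddles and centred to within about 1 mm, handle by the heel stop and black end uphill; it first sat about 8 mm too far uphill, so I re-gripped it and slid it down, then released it and handed the job in at about 16.5 s, with nothing else touched.

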